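Draw the sample module out from under the cartons

TASK

The slate-blue module at the bottom of the carton stack is wanted for an order: first lift the yellow tape roll out of its way and set it flat on the cork mat, then slide the module out through the gap in the front of the grey stock bay and lay it flat, label side up, on the floor of the black tray. The three cartons must not topple and must end stacked squarely in the bay; leave everything else on the table where it is.

Things in the scene. Friction and masses are not known exactly. Their poses are not given: they have to be found in the camera images.
- bay: Fixed grey bay, floor 150 (x) by 136 (y) by 8 mm; origin at the centre of its underside. Open front at its -x, towards the robot's right. Side walls 32 mm high; rear wall's inner face at x = +66 mm, top 38 mm. Two front posts (x -72 to -62, |y| 43 to 66 mm, top 58 mm above the table) leave an 86 mm gap: the module passes, the cartons are held back. In front: bare table, 8 mm lower.
- module: Slate-blue flat electronics module, 140 (x) by 50 (y) by 16 mm high, 0.14 kg; origin at the centre of its underside, z up through the labelled face. Starts on the bay floor under the cartons, long axis within 2 degrees of the bay's x; its -x end (dark strip, four green lamps) sticks out about 38 mm in front of the posts.
- carton_low: Lowest of three alike closed light cartons, 110 (x) by 116 (y) by 45 mm high, 0.11 kg; origin at the centre of its underside, z up. Starts on the module, 16 mm above the bay floor, with some mm of play to posts and rear wall; it rubs along with the module until it meets the posts, and settles on the bay floor once the module is gone. Slides on the bay with friction about 0.4, on other cartons 0.6.
- carton_mid: The middle carton, same size, stacked loose on carton_low.
- carton_top: The top carton, same size, stacked loose on carton_mid; its top starts 159 mm above the table.
- tape: Yellow roll of packing tape lying flat (axis upright), outer diameter 58 mm, hole 40 mm, 45 mm high, 0.09 kg; origin at the centre of its underside. Starts on the table in front of the bay, in the way of the module, 20 to 60 mm clear of its end.
- mat: Fixed square cork mat, 120 mm by 120 mm by 3 mm; origin at the centre of its underside, on the table. In front of the bay, to the robot's right, nearer or farther.
- tray: Fixed black open tray, outside 204 mm (its x) by 134 mm (its y) by 26 mm high, walls and floor 4 mm thick (inside 196 by 126 mm); origin at the centre of its underside, on the table. To the robot's right, near or far, wherever the mat is not. The module fits with its long side along the tray's x, either way round.
- mug: Bystander: white mug, 76 mm across plus handle, 90 mm high; origin at the centre of its underside. Beside or behind the bay.
- spare_carton: Bystander: small carton 70 by 60 by 55 mm high; origin at the centre of its underside. Beside or behind the bay, where the mug is not.
- marker: Bystander: blue and black marker lying on the table, 123 mm by 19 mm by 15 mm high; origin in its middle, underside. Near the robot or at the far side.
- adapter: Bystander: flat silver plug-in adapter, 85 mm by 24 mm by 11 mm high; origin in its middle, underside. Near the robot or at the far side, where the marker is not.
- tape_measure: Bystander: yellow tape measure, 66 by 34 by 58 mm high; origin at the centre of its underside. On the right, beyond tray and mat.
- stapler: Bystander: blue and black stapler, 140 by 34 mm, 55 mm high; origin at the centre of its underside. At the far side.
Mind the look-alikes: they are no part of the job. Leave any purple look-alike of the carton_top alone.

How it is judged (in metres and radians):
On the way, in this order (a step that is already met when the one before it is completed fails the run):
1. the tape roll lies flat on the cork mat, let go (x of tape in the frame of mat between -0.045 and 0.045 m and y of tape in the frame of mat between -0.045 and 0.045 m and z of tape in the frame of mat below 0.008 m and angle between tape's own z axis and vertical below 0.1 rad and contact force between the fingers and tape below 0.1 N), for 0.2 s.
2. the module is drawn out in front of the bay and the cartons stand stacked on the bay floor (x of module in the frame of bay below -0.125 m and x of carton_low in the frame of bay between -0.03 and 0.03 m and y of carton_low in the frame of bay between -0.03 and 0.03 m and z of carton_low in the frame of bay between 0.004 and 0.014 m and angle between each of carton_low, carton_mid, carton_top's own z axis and vertical below 0.08 rad and x of carton_mid in the frame of bay between -0.03 and 0.03 m and y of carton_mid in the frame of bay between -0.03 and 0.03 m and z of carton_mid in the frame of bay between 0.049 and 0.059 m and x of carton_top in the frame of bay between -0.03 and 0.03 m and y of carton_top in the frame of bay between -0.03 and 0.03 m and z of carton_top in the frame of bay between 0.094 and 0.104 m), for 0.2 s.
At the end, for the whole second after the job is handed in: Module flat, label up, on the tray floor (6 mm, 0.08 rad); the three cartons stacked in order on the bay floor, within 30 mm of its centre in x and y, tilt under 0.08 rad; tape roll flat on the mat, within 45 mm of its centre in x and y; all at rest (x of tape in the frame of mat between -0.045 and 0.045 m and y of tape in the frame of mat between -0.045 and 0.045 m and z of tape in the frame of mat below 0.008 m and angle between tape's own z axis and vertical below 0.1 rad and x of carton_low in the frame of bay between -0.03 and 0.03 m and y of carton_low in the frame of bay between -0.03 and 0.03 m and z of carton_low in the frame of bay between 0.004 and 0.014 m and angle between each of carton_low, carton_mid, carton_top, module's own z axis and vertical below 0.08 rad and x of carton_mid in the frame of bay between -0.03 and 0.03 m and y of carton_mid in the frame of bay between -0.03 and 0.03 m and z of carton_mid in the frame of bay between 0.049 and 0.059 m and x of carton_top in the frame of bay between -0.03 and 0.03 m and y of carton_top in the frame of bay between -0.03 and 0.03 m and z of carton_top in the frame of bay between 0.094 and 0.104 m and z of module in the frame of tray below 0.01 m and x of module in the frame of tray between -0.06 and 0.06 m and y of module in the frame of tray between -0.06 and 0.06 m and linear speed of each of module, tape, carton_low, carton_mid, carton_top below 0.02 m/s); the robot touches nothing.
It fails at once if a carton tips by more than 0.4 rad (angle between any of carton_low, carton_mid, carton_top's own z axis and vertical above 0.4 rad).
It fails at once if a bystander is moved more than 25 mm (distance of any of mug, spare_carton, marker, adapter, tape_measure, stapler from where it was at the start of the episode above 0.025 m).
It also fails if it takes over 61 s, if anything falls off the work surface, if the arm or the gripper's body presses on something with over 40 N, if the wrist force passes 120 N, or if a joint passes its speed limit or range.

ROBOT

A 6-joint arm with a two-finger parallel gripper is mounted at the origin on the work surface. World frame = base frame: x ahead of the robot, y to its left, z up, the work surface at z = 0. Lengths are in m, angles in degrees, forces in N, time in s.
With the tool pointing down it reaches from about 0.4 to 0.825 m from the base axis. Payload 7 kg.
Tool frame: the origin (TCP) lies on the centre line of the jaws, within the pads' length; the fingertips stand 19 mm ahead of it and the grasp point (between the pads) is the TCP; z points along the fingers, y is the line along which they close (so a half turn about z gives the same grasp; the last joint's range is limited). The gripper opens to 88 mm and grips with 3 to 60 N. Pads are 19 mm wide; open, the fingers measure 130 mm over their backs; the gripper's body (78 mm by 193 mm) begins 47 mm behind the grasp point.
Start: joints at [84.689, 20.546, 0.682, 0, -70.136, -16.507], TCP at [0.251, 0.627, 0.246] pointing down, gripper open.
Joint ranges: [-176.03, 176.03], [-82.01, 121.73], [-58.28, 71.71], [-173.87, 95.51], [-174.79, -0.11], [-173.66, 173.66]. Speed limits (degrees/s): [136.94, 136.94, 172.46, 180, 180, 180].

INTERFACE

Orientations are given as [roll, pitch, yaw] about the fixed x, y, z axes, in that order (R = Rz(yaw) Ry(pitch) Rx(roll)).
In Python, from plant import get_state, capture, close_job gives the robot as it stands.
- The arm moves only by the tool apply_moves, never from a script. Its argument "targets" is a list of rows, each a list of 7 numbers: the opening, from 0 (shut) to 1 (fully open), then the shift along the tool's x, y, z normalised to -1 to 1, where 1 is 1000 mm, then the turn, a rotation vector about the tool's x, y, z normalised to -1 to 1, where 1 is 90 degrees. In form: [[claw, tx, ty, tz, ax, ay, az], ...]. A call has 1 to 20 rows; each row shifts and turns the commanded pose from where the row before left it, along the tool's axes as they then stand; what a row does not reach is not made up. A row lasts 1/12 s, in which the tool goes at most 41.7 mm and 7.16 degrees, less where a joint would pass 70% of its speed; a pose out of reach is approached as far as the arm can. A call with a number of a shift or a turn outside -1 to 1 is refused whole. A call with a gripper value outside its range is refused whole. The fingers move at their own pace and stop on an object; "newtons" is the grip in N (left out, the last holds). Time passes only in rows, so rows that do not move let the fingers close. It gives the time, the measured TCP pose, the force, the opening and the grip force at its end, in the units of the state.
- get_state(): the state, without advancing time (a new reading comes with each control period).
- capture(name): name is "scene" or "top" or "wrist"; returns a dict with "frame" (384x512x3 uint8, red, green, blue), "range_z" (384x512 float32, m along the optical axis (not along the pixel's ray), 0 where there is no reading), "camera_matrix" (3x3 intrinsics, pixels), "T" (4x4, takes a point from camera to world coordinates). Camera axes: x right, y down, z forward; pixel columns grow to the right and rows downward; lengths in m; the calibration is good to about 2 mm. A picture is of the moment at which its call begins.
- close_job(): hands the job in; it is judged then, once.
The state is a dict: "time_s": time; "joints": joint angles; "qd": joint speeds; "joint_torque": joint torques, N m; "tcp_pos": TCP position; "eef_rot": TCP orientation; "contact_force": force on the tool from outside, world axes, zero at the start; "moment": the same for the moment, N m; "gripper_width": finger opening in m; "gripper_force": force on a finger pad.
Only numpy, scipy, OpenCV 4.12 (cv2) and the standard library are available. Lean on these libraries where they do the work, as an engineer would, in place of code of your own. Each camera call takes 0.05 s, during which the arm holds its last target. There are 200 camera calls.

## Working session

There is one attempt and no reset: what is moved stays moved. The work goes in short steps, Python scripts to look and compute and a tool call to move; the robot and the scene stay as the last step left them, time stands still between calls to the robot, and variables do not carry over. Pictures are saved under pics/ and viewed, at most 10 in all, crops included, and the job is handed in when it is done.

Besides the shell and the picture viewer there is one more tool, called after "Call:" as name(argument=value, ...) on one line, values as JSON. apply_moves: Moves the arm, as the interface text tells. Scaled input: -1 to 1 covers 1000 mm each way for a shift and 90 degrees each way for a turn. Its arguments: {"type":"object","properties":{"targets":{"type":"array","items":{"type":"array","items":{"type":"number"}}},"newtons":{"type":"number"}},"required":["targets"]}

```bash
mkdir -p pics; ls; cat > h.py <<'E'
import numpy as np, cv2
from plant import get_state, capture, close_job
def snap(n,f):
    c=capture(n); cv2.imwrite(f'pics/{f}.png',cv2.cvtColor(c['frame'],cv2.COLOR_RGB2BGR)); np.savez(f'{f}.npz',**c); return c
def xyz(c):
    z=c['range_z'];K=c['camera_matrix'];v,u=np.indices(z.shape)
    P=np.stack([(u-K[0,2])/K[0,0]*z,(v-K[1,2])/K[1,1]*z,z],-1)
    return P@c['T'][:3,:3].T+c['T'][:3,3]
E
python3 - <<'E'
from h import *
a=snap('top','top0');b=snap('scene','scene0')
print(a['T'],a['camera_matrix']);print(get_state())
cv2.imwrite('pics/t0.png',cv2.resize(cv2.imread('pics/top0.png'),(800,600)))
E
```

```text
pics
[[-0.00254627 -0.98114146  0.19327431  0.34650813]
 [-0.99995542  0.00425551  0.00842895 -0.06416066]
 [-0.00909247 -0.19324424 -0.98110855  1.39971111]
 [ 0.          0.          0.          1.        ]] [[481.086636     0.         247.25918873]
 [  0.         481.086636   193.19718157]
 [  0.           0.           1.        ]]
{'time_s': 0.1, 'joints': array([ 8.46889856e+01,  2.05873763e+01,  6.39887568e-01, -1.78292197e-02,
       -7.01361509e+01, -1.65077472e+01]), 'qd': array([ 0.01629344, -0.04360784,  0.16821319,  0.13355856, -0.09277068,
       -0.03977958]), 'joint_torque': array([-4.99848138e-04, -5.84165275e+01,  2.93749988e+01,  7.01554075e+00,
        1.01995678e-02, -4.62542789e-05]), 'tcp_pos': array([0.25073976, 0.62626565, 0.24472212]), 'eef_rot': array([ 1.79915045e+02, -7.69727738e-03, -2.18248262e+01]), 'contact_force': array([ 0.08045149, -0.3205143 ,  1.01078382]), 'moment': array([ 0.01840362,  0.01036496, -0.01317709]), 'gripper_force': 0.0, 'gripper_width': 0.08771778165407625}
```

View pics/t0.png

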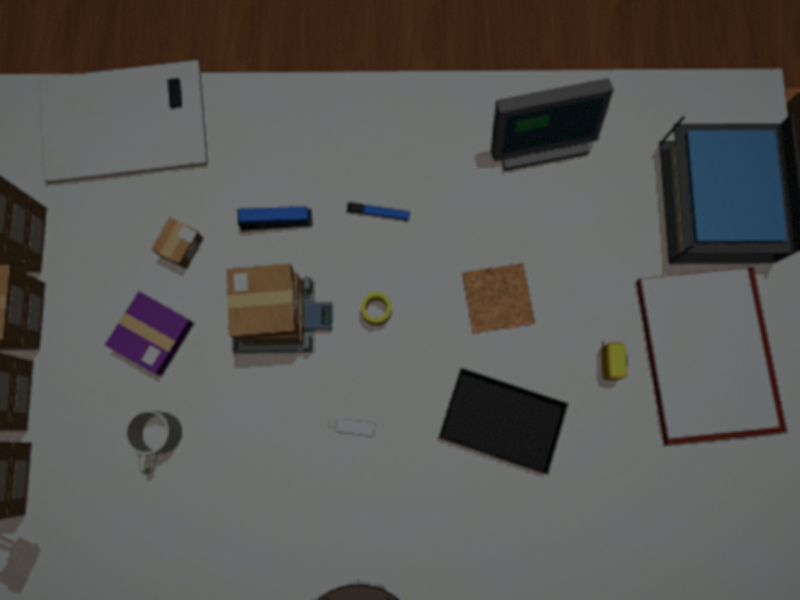

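View pics/scene0.png

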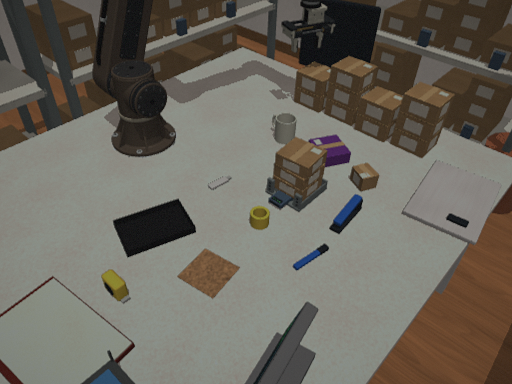

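The top view (800x600) shows the stack at (265,305) with the module end at (318,316). The tape is at (376,308), the mat at (498,298) and the tray at (503,420). Next I'll measure these with depth.

```bash
python3 - <<'E'
from h import *
c=dict(np.load('top0.npz'));P=xyz(c);f=c['frame'];hsv=cv2.cvtColor(f,cv2.COLOR_RGB2HSV)
s=1/1.5625
def reg(n,u0,v0,u1,v1,zl,zh,m=None):
    M=np.zeros(f.shape[:2],bool);M[int(v0*s):int(v1*s),int(u0*s):int(u1*s)]=1
    M&=(P[...,2]>zl)&(P[...,2]<zh)
    if m is not None:M&=m
    q=P[M]; r=cv2.minAreaRect((q[:,:2]*1000).astype(np.float32))
    print(n,len(q),'z',np.median(q[:,2]).round(4),'mean',q[:,:2].mean(0).round(4),'rect',np.round(r[0],1),np.round(r[1],1),round(r[2],1),'box',np.round(cv2.boxPoints(r)).tolist())
reg('tape',350,280,405,335,.035,.06)
H,S,V=[hsv[...,i] for i in range(3)]
reg('mat',450,250,550,345,-.01,.02,(S>90)&(V>40))
reg('tray',425,360,580,480,-.01,.05,V<60)
reg('trayrim',425,360,580,480,.018,.04)
reg('top',215,250,330,360,.14,.18)
reg('module',306,295,345,335,.015,.04)
reg('posts',296,270,320,360,.045,.07)
reg('bay walls',225,335,320,360,.02,.045)
reg('adapter',325,410,385,445,.006,.03)
reg('marker',340,195,420,225,.008,.03)
reg('stapler',230,195,320,235,.02,.08)
E
python3 - <<'E'
import cv2
im=cv2.imread('pics/top0.png')[160:235,140:260];cv2.imwrite('pics/crop.png',cv2.resize(im,None,fx=6,fy=6,interpolation=cv2.INTER_CUBIC))
E
```

```text
tape 179 z 0.0451 mean [ 0.6039 -0.0328] rect [603.8 -33.1] [54.8 56.4] 88.9 box [[575.0, -60.0], [631.0, -61.0], [633.0, -6.0], [576.0, -5.0]]
mat 1506 z 0.0034 mean [ 0.6289 -0.2625] rect [ 629.8 -262.9] [117.8 117.1] 8.7 box [[563.0, -214.0], [580.0, -330.0], [697.0, -312.0], [679.0, -196.0]]
tray 3432 z 0.0051 mean [ 0.3989 -0.2649] rect [ 398.6 -262.8] [202.9 133.2] 71.1 box [[303.0, -337.0], [429.0, -380.0], [495.0, -188.0], [369.0, -145.0]]
trayrim 395 z 0.0256 mean [ 0.3985 -0.2686] rect [ 399.  -263.8] [204.3 134.6] 71.2 box [[302.0, -339.0], [430.0, -382.0], [496.0, -189.0], [368.0, -145.0]]
top 1880 z 0.1596 mean [0.5947 0.1588] rect [596.7 159.6] [117.4 111. ] 5.1 box [[533.0, 210.0], [543.0, 99.0], [660.0, 110.0], [650.0, 220.0]]
module 311 z 0.0249 mean [0.5916 0.0751] rect [596.5  74.9] [59.9 50.6] 0.3 box [[566.0, 100.0], [567.0, 49.0], [627.0, 50.0], [626.0, 100.0]]
posts 135 z 0.059 mean [0.5927 0.0971] rect [594.2  95.2] [ 25.6 130.6] 85.3 box [[528.0, 88.0], [658.0, 77.0], [660.0, 103.0], [530.0, 113.0]]
bay walls 141 z 0.0336 mean [0.5318 0.1655] rect [537.6 159.7] [ 29.2 145. ] 2.9 box [[519.0, 231.0], [527.0, 87.0], [556.0, 88.0], [548.0, 233.0]]
adapter 247 z 0.0104 mean [0.3895 0.01  ] rect [390.2   9.3] [103.2  59.3] 89.9 box [[360.0, -42.0], [420.0, -42.0], [420.0, 61.0], [361.0, 61.0]]
marker 252 z 0.0139 mean [ 0.7984 -0.036 ] rect [799.4 -43.1] [135.4  23.9] 80.7 box [[777.0, -108.0], [800.0, -112.0], [822.0, 22.0], [799.0, 26.0]]
stapler 449 z 0.0462 mean [0.7808 0.1652] rect [782.5 163.4] [ 31.3 131.7] 3.5 box [[763.0, 228.0], [771.0, 97.0], [802.0, 99.0], [794.0, 230.0]]
```

View pics/crop.png

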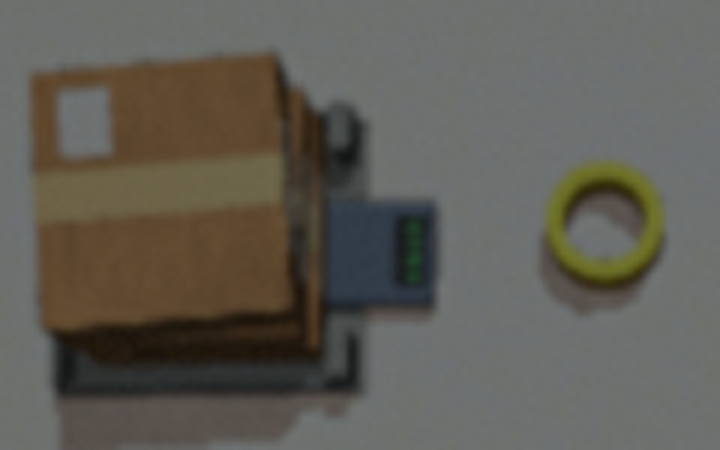

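Call:
apply_moves(targets=[[1,0.0302,0.0253,0,0,0,0],[1,0.0302,0.0253,0,0,0,0],[1,0.0302,0.0253,0,0,0,0],[1,0.0302,0.0253,0,0,0,0],[1,0.0302,0.0253,0,0,0,0],[1,0.0302,0.0253,0,0,0,0],[1,0.0302,0.0253,0,0,0,0],[1,0.0302,0.0253,0,0,0,0],[1,0.0302,0.0253,0,0,0,0],[1,0.0302,0.0253,0,0,0,0],[1,0.0302,0.0253,0,0,0,0],[1,0.0302,0.0253,0,0,0,0],[1,0.0302,0.0253,0,0,0,0],[1,0.0302,0.0253,0,0,0,0],[1,0.0302,0.0253,0,0,0,0],[1,0.0302,0.0253,0,0,0,0],[1,0.0302,0.0253,0,0,0,0],[1,0.0302,0.0253,0,0,0,0],[1,0.0302,0.0253,0,0,0,0],[1,0,0,0,0,0,0]])

```text
time_s: 1.77
tcp_pos: [0.6067, -0.0382, 0.2444]
eef_rot: [179.9, 0.0, -22.1]
contact_force: [0.3, 0.9, 1.2]
gripper_width: 0.0876
gripper_force: 0.0
```

Call:
apply_moves(targets=[[1,0,0,0,0,0,0.0722],[1,0,0,0,0,0,0.0722],[1,0,0,0,0,0,0.0722],[1,0,0,0,0,0,0.0722],[1,0,0,0,0,0,0.0722],[1,0,0,0,0,0,0.0722],[1,0,0,0,0,0,0.0722],[1,0,0,0,0,0,0.0722],[1,0,0,0,0,0,0.0722],[1,0,0,0,0,0,0.0722],[1,0,0,0,0,0,0],[1,0,0,0,0,0,0]])

```text
time_s: 2.77
tcp_pos: [0.6047, -0.0329, 0.2452]
eef_rot: [180.0, -0.0, -86.6]
contact_force: [0.6, 0.2, 0.1]
gripper_width: 0.0878
gripper_force: 0.0
```

```bash
python3 - <<'E'
from h import *
c=snap('wrist','w1');st=get_state();print(st['tcp_pos'],st['eef_rot'],st['joints'],st['time_s'])
P=xyz(c);f=c['frame'];hsv=cv2.cvtColor(f,cv2.COLOR_RGB2HSV);H,S,V=[hsv[...,i] for i in range(3)]
def show(n,M):
    q=P[M]
    if len(q)<20: print(n,len(q));return
    r=cv2.minAreaRect((q[:,:2]*1000).astype(np.float32));print(n,len(q),np.median(q,0).round(4),np.round(r[0],1),np.round(r[1],1),round(r[2],1),np.round(cv2.boxPoints(r)).tolist())
show('tape',(P[...,2]>.04)&(P[...,2]<.05)&(H>18)&(H<40)&(S>100))
show('mod',(P[...,2]>.021)&(P[...,2]<.028)&(P[...,1]>.03)&(P[...,1]<.085)&(abs(P[...,0]-.6)<.05))
E
```

```text
[ 0.60479174 -0.03286412  0.24533966] [ 1.79975554e+02 -1.16352934e-03 -8.65690569e+01] [ 1.53486533e+01  1.41003493e+01 -8.46231799e+00 -4.23320796e-03
 -6.74614925e+01 -1.19160871e+01] 2.8167
tape 776 [ 0.6062 -0.0356  0.0446] [598.1  20.6] [ 54.7 168.7] 8.6 [[558.0, 100.0], [584.0, -67.0], [638.0, -59.0], [612.0, 108.0]]
mod 786 [0.5956 0.0658 0.0239] [595.6  66.5] [37.4 49.9] 89.6 [[570.0, 48.0], [620.0, 48.0], [621.0, 85.0], [571.0, 85.0]]
```

View pics/w1.png

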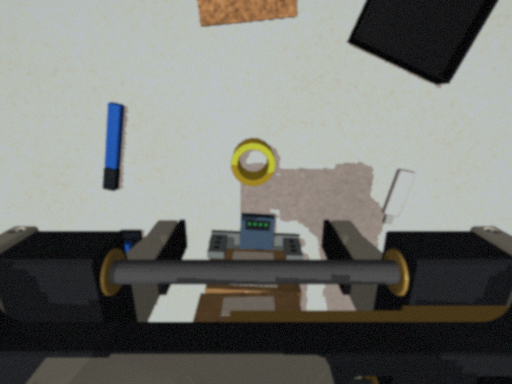

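The wrist view shows the tape at (253,162) just in front of the module end at (257,228), in line with it. I'll descend onto the tape and grip it.

Call:
apply_moves(targets=[[1,0.0015,0,0.036,0,0,0],[1,0,0,0.036,0,0,0],[1,0,0,0.036,0,0,0],[1,0,0,0.036,0,0,0],[1,0,0,0.036,0,0,0],[1,0,0,0.02,0,0,0],[1,0,0,0.02,0,0,0],[1,0,0,0,0,0,0],[1,0,0,0,0,0,0],[0.5,0,0,0,0,0,0],[0.5,0,0,0,0,0,0],[0.5,0,0,0,0,0,0],[0.5,0,0,0,0,0,0],[0.5,0,0,0,0,0,0],[0.5,0,0,0,0,0,0],[0.5,0,0,0,0,0,0]], newtons=12)

```text
time_s: 4.15
tcp_pos: [0.6054, -0.0343, 0.0264]
eef_rot: [-179.9, 0.0, -86.8]
contact_force: [-0.7, 1.5, 6.8]
gripper_width: 0.0583
gripper_force: 12.0
```

Call:
apply_moves(targets=[[0.5,0,0,-0.04,0,0,0],[0.5,0,0,-0.04,0,0,0],[0.5,0.0287,-0.0014,0,0,0,0],[0.5,0.0287,-0.0014,0,0,0,0],[0.5,0.0287,-0.0014,0,0,0,0],[0.5,0.0287,-0.0014,0,0,0,0],[0.5,0.0287,-0.0014,0,0,0,0],[0.5,0.0287,-0.0014,0,0,0,0],[0.5,0.0287,-0.0014,0,0,0,0],[0.5,0.0287,-0.0014,0,0,0,0],[0.5,0,0,0,0,0,0],[0.5,0,0,0.03,0,0,0],[0.5,0,0,0.03,0,0,0],[0.5,0,0,0.01,0,0,0],[0.5,0,0,0.006,0,0,0],[0.5,0,0,0,0,0,0],[0.5,0,0,0,0,0,0]])

```text
time_s: 5.57
tcp_pos: [0.6294, -0.263, 0.0301]
eef_rot: [-180.0, -0.0, -86.8]
contact_force: [1.0, 0.1, -0.1]
gripper_width: 0.0582
gripper_force: 12.0
```

Call:
apply_moves(targets=[[1,0,0,0,0,0,0],[1,0,0,0,0,0,0],[1,0,0,0,0,0,0],[1,0,0,0,0,0,0],[1,0,0,0,0,0,0],[1,0,0,-0.03,0,0,0],[1,0,0,-0.04,0,0,0],[1,0,0,-0.04,0,0,0],[1,0,0,-0.04,0,0,0],[1,0,0,0,0,0,0]])

```text
time_s: 6.4
tcp_pos: [0.6332, -0.2645, 0.1897]
eef_rot: [-179.3, -0.3, -86.7]
contact_force: [2.0, -0.7, 2.0]
gripper_width: 0.0879
gripper_force: 0.0
```

```bash
python3 - <<'E'
from h import *
c=snap('top','top2');st=get_state();print(st['tcp_pos'],st['eef_rot'],st['joints'],st['time_s'])
P=xyz(c);f=c['frame'];hsv=cv2.cvtColor(f,cv2.COLOR_RGB2HSV);H,S,V=[hsv[...,i] for i in range(3)]
def show(n,M):
    q=P[M]; print(n,len(q))
    if len(q)<9: return
    r=cv2.minAreaRect((q[:,:2]*1000).astype(np.float32));print(np.median(q,0).round(4),np.round(r[0],1),np.round(r[1],1),round(r[2],1),np.round(cv2.boxPoints(r)).tolist())
z=P[...,2];x=P[...,0];y=P[...,1]
show('tape',(z>.04)&(z<.055)&(abs(x-.63)<.06)&(abs(y+.263)<.06))
c=dict(np.load('w1.npz'));P=xyz(c);z=P[...,2];x=P[...,0];y=P[...,1]
show('postsA',(z>.054)&(z<.062)&(x>.61)&(y<.105)&(y>.06)&(x<.7))
show('postsB',(z>.054)&(z<.062)&(x<.58)&(y<.105)&(y>.06)&(x>.5))
for zl,zh in((.108,.118),(.062,.07),(.15,.165)):
    show(zl,(z>zl)&(z<zh)&(y>.07)&(y<.22)&(abs(x-.6)<.09))
# module edges
M=(z>.021)&(z<.028)&(y>.045)&(y<.085)&(abs(x-.6)<.05)
for a in np.arange(.05,.085,.005):
    q=x[M&(abs(y-a)<.0025)];print(a.round(3),q.min().round(4),q.max().round(4),len(q))
E
```

```text
[ 0.63177429 -0.26376756  0.18569412] [-1.79448243e+02 -1.63401698e-01 -8.67636968e+01] [ -6.35353935  23.34556613  -3.12770151   0.0776875  -62.95548536
   9.55565114] 6.45
tape 94
[ 0.6291 -0.2442  0.0485] [ 631.  -256.6] [46.2 54.9] 37.0 [[596.0, -249.0], [629.0, -292.0], [666.0, -265.0], [633.0, -221.0]]
postsA 137
[0.6503 0.0915 0.0574] [639.8  93.7] [45.7 14.6] 1.8 [[617.0, 100.0], [617.0, 86.0], [663.0, 87.0], [662.0, 102.0]]
postsB 98
[0.5433 0.089  0.0575] [542.9  89.8] [23.3  8.6] 3.3 [[531.0, 93.0], [531.0, 85.0], [555.0, 86.0], [554.0, 95.0]]
0.108 671
[0.6114 0.1031 0.1135] [600.3 104.7] [ 16.5 120.5] 86.9 [[540.0, 100.0], [660.0, 93.0], [661.0, 110.0], [541.0, 116.0]]
0.062 0
0.15 209
[0.6428 0.1076 0.1544] [643.1 107.5] [37.8  2.6] 4.6 [[624.0, 107.0], [624.0, 105.0], [662.0, 108.0], [662.0, 110.0]]
0.05 0.5709 0.6204 117
0.055 0.5705 0.6202 107
0.06 0.5716 0.6199 100
0.065 0.5711 0.6197 109
0.07 0.5709 0.6195 97
0.075 0.5719 0.6193 101
0.08 0.5714 0.6206 102
0.085 0.5711 0.6204 53
```

Call:
apply_moves(targets=[[1,0,0,0,0,0,0.036],[1,0,0,0,0,-0.0741,0],[1,0,0,0,0,-0.0741,0],[1,0,0,0,0,-0.0741,0],[1,-0.03,0.0038,0.0211,0,0,0],[1,-0.03,0.0038,0.0211,0,0,0],[1,-0.03,0.0038,0.0211,0,0,0],[1,-0.03,0.0038,0.0211,0,0,0],[1,-0.03,0.0038,0.0211,0,0,0],[1,-0.03,0.0038,0.0211,0,0,0],[1,-0.03,0.0038,0.0211,0,0,0],[1,-0.03,0.0038,0.0211,0,0,0],[1,0,0,0,0,0,0],[1,0,0,0,0,0,0],[1,0,0,0,0,0,0]])

```text
time_s: 7.7
tcp_pos: [0.5987, 0.0204, 0.1028]
eef_rot: [180.0, 20.0, -90.0]
contact_force: [0.5, -1.5, -0.0]
gripper_width: 0.0876
gripper_force: 0.0
```

```bash
python3 - <<'E'
from h import *
c=snap('wrist','w3');st=get_state();print(st['tcp_pos'],st['eef_rot'],st['joints'],st['time_s'])
P=xyz(c);z=P[...,2];x=P[...,0];y=P[...,1]
print('cam',c['T'][:3,3])
M=(z>.018)&(z<.03)&(y>.035)&(y<.085)&(abs(x-.6)<.05)
if M.sum():
  print(M.sum(),P[M].min(0),P[M].max(0),np.median(P[M],0))
M=(z>.06)&(z<.18)&(y>.05)&(y<.12)&(abs(x-.6)<.08)
for h in(.075,.09,.1,.12,.14,.15):
  k=M&(abs(z-h)<.005)
  if k.sum(): print(h,np.percentile(y[k],[5,50,95]).round(4),k.sum())
c=snap('top','top3');P=xyz(c);z=P[...,2];x=P[...,0];y=P[...,1]
M=(z>.04)&(z<.055)&(abs(x-.63)<.06)&(abs(y+.263)<.06)
print(cv2.minAreaRect((P[M][:,:2]*1000).astype(np.float32)),M.sum())
E
```

```text
[0.59896209 0.01975547 0.10298194] [-179.99762173   19.98646088  -90.04205979] [  7.03741543  22.64922709  -9.74721489 -23.74849103 -57.37691296
   5.81482257] 7.75
cam [ 0.59910719 -0.10755372  0.20452007]
1812 [0.5702359  0.04676001 0.01801181] [0.62029662 0.08498341 0.02589596] [0.5954372  0.06247554 0.0238058 ]
0.075 [0.1014 0.1026 0.1036] 1028
0.09 [0.1011 0.1023 0.1035] 1701
0.1 [0.1011 0.1024 0.1035] 809
((627.3428955078125, -260.6201171875), (56.14693832397461, 55.81167984008789), 54.88032913208008) 177
```

Call:
apply_moves(targets=[[1,-0.0338,0.0035,0.0123,0,0,0],[1,0.0068,0,0.0186,0,0,0],[1,0.0068,0,0.0186,0,0,0],[1,0.0067,0,0.0185,0,0,0],[1,0.0067,0,0.0185,0,0,0],[1,0,0,0,0,0,0],[1,0,0,0,0,0,0],[0.4,0,0,0,0,0,0],[0.4,0,0,0,0,0,0],[0.4,0,0,0,0,0,0],[0.4,0,0,0,0,0,0],[0.4,0,0,0,0,0,0],[0.4,0,0,0,0,0,0],[0.4,0,0,0,0,0,0],[0.4,0,0,0,0,0,0]], newtons=35)

```text
time_s: 9.05
tcp_pos: [0.5952, 0.0563, 0.0244]
eef_rot: [180.0, 20.0, -90.0]
contact_force: [-1.4, -0.2, 3.1]
gripper_width: 0.05
gripper_force: 35.0
```

Call:
apply_moves(targets=[[0.4,0.0024,0,-0.0009,0,0,0],[0.4,0.0024,0,-0.0009,0,0,0],[0.4,0.0024,0,-0.0009,0,0,0],[0.4,0.0024,0,-0.0009,0,0,0],[0.4,0.0024,0,-0.0009,0,0,0],[0.4,0.0024,0,-0.0009,0,0,0],[0.4,0,0,0,0,0,0]])

```text
time_s: 9.63
tcp_pos: [0.5954, 0.0405, 0.0244]
eef_rot: [-180.0, 20.0, -90.1]
contact_force: [-0.1, 2.7, 2.4]
gripper_width: 0.0496
gripper_force: 35.0
```

Call:
apply_moves(targets=[[0.4,0.0376,0,-0.0137,0,0,0],[0.4,0.0376,0,-0.0137,0,0,0],[0.4,0.0376,0,-0.0137,0,0,0],[0.4,0,0,0,0,0,0],[0.4,0,0,0,0,0,0],[0.4,0,0,0,0,0,0],[0.4,0,0,0,0,0,0],[0.4,0,0,0,0,0,0],[0.4,0,0,0,0,0,0],[0.4,0,0,0,0,0,0]])

```text
time_s: 10.47
tcp_pos: [0.5953, -0.0783, 0.0244]
eef_rot: [-180.0, 20.0, -90.0]
contact_force: [0.6, -0.5, -1.6]
gripper_width: 0.0498
gripper_force: 35.0
```

```bash
python3 - <<'E'
from h import *
st=get_state();print(st['tcp_pos'],st['eef_rot'],st['gripper_width'],st['joints'],st['time_s'])
c=snap('top','top4');s=snap('scene','scene4')
P=xyz(c);z=P[...,2];x=P[...,0];y=P[...,1]
M=(z>.12)&(z<.19)&(y>.08)&(y<.26)&(abs(x-.6)<.1)
q=P[M];print(M.sum(),np.percentile(q[:,2],[2,50,98]),cv2.minAreaRect((q[:,:2]*1000).astype(np.float32)))
A=np.c_[q[:,:2],np.ones(len(q))];print('plane',np.linalg.lstsq(A,q[:,2],rcond=None)[0])
P=xyz(s);z=P[...,2];x=P[...,0];y=P[...,1]
M=(abs(x-.6)<.12)&(y>.02)&(y<.28)&(z>.01)
for h in(.025,.04,.075,.09,.12,.135):
  k=M&(abs(z-h)<.006)
  if k.sum(): print(h,np.percentile(x[k],[3,97]).round(3),np.percentile(y[k],[3,97]).round(3),k.sum())
im=np.hstack([cv2.resize(cv2.imread('pics/top4.png')[140:260,120:280],(400,300),interpolation=2),cv2.resize(cv2.imread('pics/scene4.png')[120:240,200:360],(400,300),interpolation=2)])
cv2.imwrite('pics/c4.png',im)
E
```

```text
[ 0.59526202 -0.07834126  0.02436748] [-179.99508796   20.0019866   -89.95580254] 0.04984849735346251 [ -2.61182428  29.8440935   -9.9202686  -25.01066388 -53.91878993
  18.18775128] 10.4667
1852 [0.12700158 0.1436195  0.14908067] ((597.24267578125, 172.8937225341797), (117.24382781982422, 111.0763168334961), 3.8928890228271484)
plane [0.01616787 0.01900444 0.1301607 ]
0.025 [0.546 0.663] [0.023 0.225] 327
0.04 [0.535 0.663] [0.087 0.228] 174
0.075 [0.547 0.656] [0.107 0.211] 144
0.09 [0.546 0.656] [0.108 0.211] 150
0.12 [0.551 0.659] [0.114 0.219] 149
0.135 [0.546 0.659] [0.115 0.223] 172
```

View pics/c4.png

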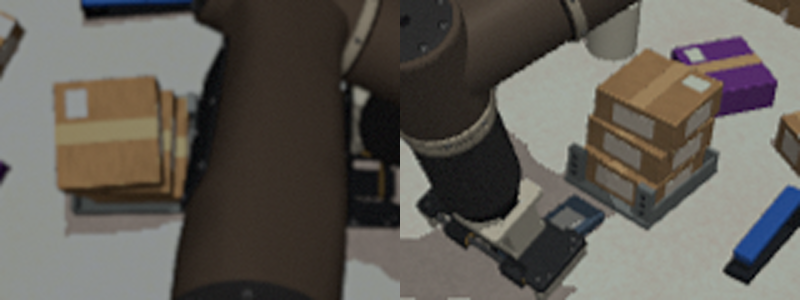

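The stack stands square on the bay floor: the carton top is at 0.144 m, and the largest offset from the bay centre is about 15 mm. The module is held clear of the bay. Next I'll lift it, turn it to the tray's yaw and carry it over.

Call:
apply_moves(targets=[[0.4,-0.0103,0,-0.0282,0,0,0],[0.4,-0.0103,0,-0.0282,0,0,0],[0.4,-0.0103,0,-0.0282,0,0,0],[0.4,0,0,0,0.0179,0,0.0491],[0.4,0,0,0,0.0179,0,0.0491],[0.4,0,0,0,0.0179,0,0.0491],[0.4,0,0,0,0.0179,0,0.0491],[0.4,0.0305,0.014,-0.0111,0,0,0],[0.4,0.0305,0.014,-0.0111,0,0,0],[0.4,0.0305,0.014,-0.0111,0,0,0],[0.4,0.0305,0.014,-0.0111,0,0,0],[0.4,0.0305,0.014,-0.0111,0,0,0],[0.4,0.0305,0.014,-0.0111,0,0,0],[0.4,0.0305,0.014,-0.0111,0,0,0],[0.4,0.0305,0.014,-0.0111,0,0,0],[0.4,0.0305,0.014,-0.0111,0,0,0],[0.4,0,0,0,0,0,0],[0.4,0,0,0,0,0,0],[0.4,0,0,0,0,0,0]])

```text
time_s: 12.15
tcp_pos: [0.3817, -0.3148, 0.1143]
eef_rot: [-180.0, 20.0, -108.9]
contact_force: [-0.6, 0.4, -1.9]
gripper_width: 0.0498
gripper_force: 35.0
```

```bash
python3 - <<'E'
from h import *
st=get_state();print(st['tcp_pos'],st['eef_rot'],st['gripper_width'],st['joints'],st['time_s'])
c=snap('wrist','w5');P=xyz(c);z=P[...,2];x=P[...,0];y=P[...,1]
M=(z>.06)&(z<.16)&(np.hypot(x-.4,y+.256)<.1)
q=P[M];print(M.sum(),np.percentile(q,[2,50,98],axis=0),cv2.minAreaRect((q[:,:2]*1000).astype(np.float32)))
c=snap('top','top5')
cv2.imwrite('pics/c5.png',np.hstack([cv2.resize(cv2.imread('pics/w5.png'),(400,300)),cv2.resize(cv2.imread('pics/top5.png')[160:340,240:480],(400,300),interpolation=2)]))
E
```

```text
[ 0.38168208 -0.31476977  0.11433766] [-179.97725231   20.01852302 -108.89366676] 0.04975372207988533 [-32.73264347  17.2962963  -17.1356366  -22.04544068 -62.35145467
  25.3263408 ] 12.15
8644 [[ 0.34263015 -0.34501458  0.09915141]
 [ 0.38827816 -0.31801238  0.11389527]
 [ 0.41893098 -0.25059193  0.15713072]] ((388.2116394042969, -296.5848693847656), (106.75296020507812, 82.68989562988281), 72.35344696044922)
```

View pics/c5.png

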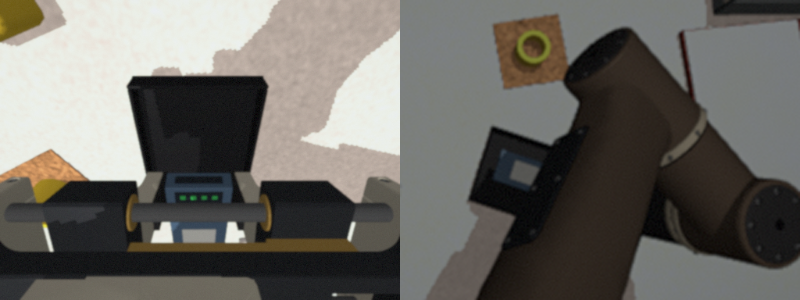

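The wrist view (left half) shows the module centred across the tray: module at u≈198, tray at u≈197. I'll lower it, release with only a partial opening, and lift away.

Call:
apply_moves(targets=[[0.4,0.009,0,0.0245,0,0,0],[0.4,0.009,0,0.0245,0,0,0],[0.4,0.008,0,0.0216,0,0,0],[0.4,0.0035,0,0.0095,0,0,0],[0.4,0.0025,0,0.007,0,0,0],[0.4,0,0,0,0,0,0],[0.4,0,0,0,0,0,0],[0.72,0,0,0,0,0,0],[0.72,0,0,0,0,0,0],[0.72,0,0,0,0,0,0],[0.72,0,0,0,0,0,0],[0.72,-0.0068,0,-0.0188,0,0,0],[0.72,-0.0103,0,-0.0282,0,0,0],[0.72,-0.0137,0,-0.0376,0,0,0],[0.72,-0.0137,0,-0.0376,0,0,0],[0.72,-0.0137,0,-0.0376,0,0,0],[0.72,0.03,0,-0.0109,0,0,0],[0.72,0.03,0,-0.0109,0,0,0],[0.72,0.03,0,-0.0109,0,0,0],[0.72,0,0,0,0,0,0]])

```text
time_s: 13.92
tcp_pos: [0.35, -0.4095, 0.1925]
eef_rot: [-179.9, 19.9, -108.9]
contact_force: [1.3, 0.2, -0.2]
gripper_width: 0.0629
gripper_force: 0.0
```

```bash
python3 - <<'E'
from h import *
st=get_state();print(st['tcp_pos'],st['time_s'],st['contact_force'])
for n in('wrist','top'):
  c=snap(n,n+'6');P=xyz(c);z=P[...,2];x=P[...,0];y=P[...,1]
  h=cv2.cvtColor(c['frame'],cv2.COLOR_RGB2HSV)
  M=(z>.012)&(z<.03)&(np.hypot(x-.4,y+.26)<.085)&(h[...,2]>45)
  q=P[M]
  if len(q)>10: print(n,M.sum(),np.percentile(q,[2,50,98],axis=0).round(4),cv2.minAreaRect((q[:,:2]*1000).astype(np.float32)))
M=(z>.12)&(z<.19)&(y>.08)&(y<.26)&(abs(x-.6)<.1)
q=P[M];print(np.median(q[:,2]),cv2.minAreaRect((q[:,:2]*1000).astype(np.float32)))
snap('scene','scene6')
cv2.imwrite('pics/c6.png',np.hstack([cv2.resize(cv2.imread('pics/wrist6.png'),(400,300)),cv2.resize(cv2.imread('pics/scene6.png'),(400,300))]))
E
```

```text
[ 0.34997869 -0.40953964  0.19251058] 13.9167 [ 1.25625035  0.21923387 -0.17671117]
wrist 2591 [[ 0.346  -0.3253  0.0165]
 [ 0.4004 -0.2674  0.0199]
 [ 0.4661 -0.192   0.0259]] ((404.7103271484375, -256.1968994140625), (140.26881408691406, 134.22816467285156), 71.37007141113281)
top 790 [[ 0.3509 -0.3188  0.0149]
 [ 0.4041 -0.2435  0.0207]
 [ 0.4522 -0.1873  0.0274]] ((402.2364807128906, -253.6139373779297), (139.23843383789062, 134.39505004882812), 70.92790985107422)
0.14374864993544834 ((597.1468505859375, 173.0088348388672), (117.67182922363281, 111.564697265625), 3.598932981491089)
```

View pics/c6.png

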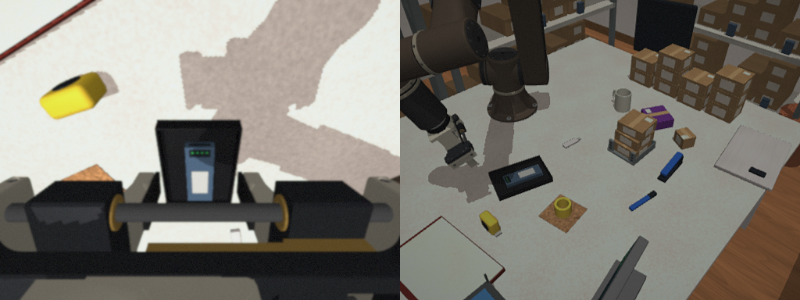

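The module lies flat in the tray, label up, with its top at 0.020 m as it should be. The tape is on the mat and the stack is unchanged, so I'll hand in.

```bash
python3 -c "
from plant import *
print(close_job())"
```

```text
the job is handed in; nothing more can be done
None
```

The job is handed in at about 14 s of robot time: the tape roll is flat on the mat, the module is flat and label up in the tray, and the three cartons are stacked upright on the bay floor, the top one about 15 mm off centre (limit 30 mm). Handing in returned no verdict.

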